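# Press a plaster mould shut in the bench clamp and release it

## Task

Press the two-part plaster mould shut in the bench clamp: squeeze the sprung trigger towards the grip post again and again to walk the jaw onto the loose half, until the seam is fully closed and the clamp, with the trigger let go, grips the mould firmly by itself for a second or two - but gently, since the plaster chips above about 20 N. Then hold the release tab down until the jaw has sprung all the way back, and leave the mould shut. Move the jaw and the mould only by means of the clamp's trigger and tab, and leave the pots, jar and brush as they are.

Things in the scene. Friction and masses are not known exactly. Their poses are not given: they have to be found in the camera images.
- clamp: bench clamp on a plywood base 130 x 385 x 20 mm fixed to the bench. Origin: underside of the base, on the clamp's axis; y: clamping direction (the jaw walks to +y), z up, heights are above the bench. Along y, mm: black housing -205 to -45 (56 wide, top at z 90) carrying tab, grip post and trigger; grey jaw; rubber pad; loose half; fixed half 106 to 146; steel fixed jaw to 166
- grip_post (a point): on the fixed black grip post (30 mm wide in x, 16 thick in y, from z 90 up to z 175 mm): its middle line at z 155 mm, clamp y -97 mm, the height at which to squeeze. Behind it (y -105 to -167 mm) nothing stands higher than the housing, nor in front of the trigger higher than z 105 mm
- trigger_bar (a point): centre of the trigger's round cross bar (40 mm long in x, 14 mm in diameter, z 154 mm) on the jaw side of the post; at rest its front is 62 mm from the back of the post. Squeezing brings it 25 mm towards the post (clamp -y); a spring brings it back. Force on the bar: 6 N while the jaw walks free, 9 N sliding the half, 11 N when the pad presses the shut mould with 10 N, 15 N at 17 N, 20 N at 26 N
- trigger (a joint): trigger angle, rad: 0 at rest, 0.36 fully squeezed (hard stop), hinged at clamp y -62, z 85 mm. Each squeeze past about 0.3 rad walks the jaw on by one ratchet tooth of 6 mm; then let it right back for the next. On letting go the jaw slips back to the last tooth passed (by up to 6 mm, 9 N less on the mould)
- jaw_top (a point): middle of the top edge of the moving jaw's grey plate, z 93 mm, at clamp y -13 mm plus the travel. In front of the plate sits a round black rubber pad (48 mm in diameter, axis at z 60 mm) on a coil spring (3 N preload, 1.5 N per mm, 22 mm of travel); its front is 31 to 37 mm ahead of the plate, on a screw whose setting differs each time and is not measured
- jaw: the moving jaw: grey plate 60 x 14 x 70 mm, front face at clamp y -6 mm plus the travel, with its steel bar and sprung pad; not to be touched. Origin: the clamp's origin shifted along y by the travel, which is 0 when all the way back (a spring of 4 to 7 N pulls it there), starts at 0 to 12 mm and is at most 66 mm. Ratchet teeth hold it while the tab is up
- loose_half_top (a point): centre of the top of the loose plaster half (100 x 40 x 85 mm, top at z 105 mm), the one on the pad's side; it slides along clamp y on two tight steel dowel pins and needs 5 N to move
- loose_half: the loose half. Origin: the clamp's origin shifted along -y by the seam gap between the halves, which starts at 8 to 18 mm and is 0 when shut; its back face is at clamp y 66 mm less the gap. Not to be touched by the robot
- fixed_half_top (a point): centre of the top of the fixed plaster half, z 105 mm, clamp y 126 mm
- tab_top (a point): centre of the top of the steel release tab (plate 30 x 26 mm, top at z 125 mm) on the housing behind the grip post, at clamp y -180 mm. Pressed straight down, 8 mm to its stop; the ratchet lets go from about 5 mm on, at 4 to 6 N, and bites again when the tab rises. The jaw takes about half a second to spring back: keep the tab down as long
- tab (a joint): how far the tab is pressed, m: 0 up, 0.008 fully down.
- pot_a: upturned terracotta pot, 96 mm across, 71 mm tall, loose bystander
- pot_b: smaller upturned terracotta pot, 82 mm across, 60 mm tall, loose bystander
- glaze_jar: white jar, 60 mm across, 75 mm tall, loose bystander
- glaze_brush: wooden-handled brush 200 mm long, lying loose on the bench, bystander

How it is judged:
By the outcome, as a careful person would: the job done as asked, in the order asked, and still so for the second after the job is handed in, with the robot touching nothing.
It also fails if it takes over 72 s, if anything falls off the work surface, if the arm or the gripper's body presses on something with over 40 N, if the wrist force passes 120 N, or if a joint passes its speed limit or range.

## Robot

A 7-joint arm with a two-finger parallel gripper is mounted at the origin on the work surface. World frame = base frame: x ahead of the robot, y to its left, z up, the work surface at z = 0. Lengths are in m, angles in rad, forces in N, time in s.
With the tool pointing down it reaches from about 0.35 to 0.9 m from the base axis. Payload 19.9 kg.
Tool frame: the origin (TCP) lies at the very end of the fingers, on their centre line; the grasp point (between the pads) lies 19 mm behind it; x points along the fingers, z is the direction in which the jaws open and shut, and the axes are right-handed (so a half turn about x gives the same grasp; the last joint's range is limited). The gripper opens to 85 mm and grips with 20 to 120 N. Pads are 22 mm wide; open, the fingers measure 114 mm over their backs; the gripper's body (76 mm by 85 mm) begins 54 mm behind the grasp point. The pads swing forward as they close: fully open they stand 13 mm farther back than shut.
Start: joints at [-1.196, 0.417, -0.01, 1.614, 0.005, 1.111, -0.053], TCP at [0.252, 0.572, 0.231] pointing down, gripper open.
Joint ranges: [-2.81, 2.81], [-0.39, 2.02], [-1.27, 1.25], [0.06, 2.57], [-1.19, 4.33], [0.19, 2], [-2.82, 2.82]. Speed limits (rad/s): [1.89, 1.89, 2.39, 2.39, 3.01, 3.01, 3.01].

## Interface

Orientations are given as a unit quaternion [x, y, z, w].
In Python, from rig import observe, camera, camera_params, job_done gives the robot as it stands.
- The arm moves only by the tool move_arm, never from a script. Its argument "increments" is a list of rows, each a list of 3 entries, a list of its own where there are three numbers: the gripper command: -1 is shut, 1 is fully open, values between are in proportion, then the shift along the tool's x, y, z in m, then the turn, a rotation vector about the tool's x, y, z in degrees. In form: [[jaw, [tx, ty, tz], [wx, wy, wz]], ...]. A call has 1 to 10 rows; each row shifts and turns the pose as measured when the row begins, along the tool's axes as they then stand; what a row does not reach is not made up. A row lasts 1/10 s, in which the tool goes at most 50 mm and 8.59 degrees, less where a joint would pass 70% of its speed; a pose out of reach is approached as far as the arm can. A call with a gripper value outside its range is refused whole. The fingers move at their own pace and stop on an object; "grip_force" is the grip in N (left out, the last holds). Time passes only in rows, so rows that do not move let the fingers close. It gives the time, the measured TCP pose, the force and the opening at its end, in the units of the state.
- observe(): the state, without advancing time (a new reading comes with each control period).
- camera(name): name is "side" or "top" or "wrist"; returns the picture (384x512x3 uint8, blue, green, red); there is no depth.
- camera_params(name): a dict with "camera_matrix" (3x3 intrinsics, pixels), "k1" (the pictures are not rectified: a ray, as slopes to the right and down, at radius r is drawn at 1 + k1 r^2 times it, then the intrinsics apply), "extrinsics" (4x4, takes a point from world to camera coordinates). Camera axes: x right, y down, z forward; pixel columns grow to the right and rows downward; lengths in m; the calibration is good to about 2 mm. A picture is of the moment at which its call begins: read the wrist's pose just before it. camera_params takes no time and is no camera call; for the wrist camera it gives the pose at the moment of the call.
- job_done(): hands the job in, once; it reports no verdict.
The state is a dict: "time_s": time; "qpos": joint angles; "qd": joint speeds; "effort": joint torques, N m; "eef_pos": TCP position; "tool_rot": TCP orientation; "ft_force": force on the tool from outside, world axes, zero at the start; "torque": the same for the moment, N m; "width": finger opening in m.
Only numpy, scipy, OpenCV 4.12 (cv2) and the standard library are available. Lean on these libraries where they do the work, as an engineer would, in place of code of your own. Each camera call takes 0.05 s, during which the arm holds its last target. There are 200 camera calls.

## Working session

There is one attempt and no reset: what is moved stays moved. The work goes in short steps, Python scripts to look and compute and a tool call to move; the robot and the scene stay as the last step left them, time stands still between calls to the robot, and variables do not carry over. Pictures are saved under pics/ and viewed, about 8 in all and at most 12, crops included, and the job is handed in when it is done.

Besides the shell and the picture viewer there is one more tool, called after "Call:" as a command line: name --argument value ..., lists and objects as JSON in quotes. move_arm: Moves the arm, as the interface text tells. Its arguments: {"type":"object","properties":{"increments":{"type":"array"},"grip_force":{"type":"number"}},"required":["increments"]}

```bash
mkdir -p pics; ls; python3 - <<'E'
from rig import *
import cv2,numpy as np
s=observe();print(s)
for n in("side","top"):
    cv2.imwrite(f"pics/{n}0.png",camera(n)); p=camera_params(n);print(n,p)
E
```

```text
pics
{'time_s': 0.0, 'qpos': array([-1.19648274,  0.41796662, -0.01032251,  1.61417211,  0.00472401,
        1.11072523, -0.05302839]), 'qd': array([-1.33126516e-03, -1.03003862e-03, -1.30331712e-03,  5.99582847e-04,
       -7.45871982e-05,  6.60931842e-04, -5.26271899e-06]), 'effort': array([ 6.41069946e-04, -8.64435124e+01,  6.78836703e-01, -4.34905386e+01,
        1.91114045e-02,  7.37277704e-03, -4.79963103e-05]), 'eef_pos': array([0.2523212 , 0.57141538, 0.23066566]), 'tool_rot': array([-0.38630033,  0.5927847 ,  0.38575737,  0.59208919]), 'ft_force': array([0.70692527, 0.17549476, 0.12897354]), 'torque': array([ 0.00475388, -0.10134902,  0.00043572]), 'width': 0.0850599240311241}
side {'camera_matrix': array([[443.74113408,   0.        , 248.90695003],
       [  0.        , 443.74113408, 188.94484942],
       [  0.        ,   0.        ,   1.        ]]), 'k1': -0.17508600424004303, 'extrinsics': array([[ 0.7760801 , -0.63032335,  0.01980308, -0.38754316],
       [-0.35367277, -0.46102586, -0.81386162,  0.32677975],
       [ 0.52212571,  0.62461799, -0.5807212 ,  0.69317583],
       [ 0.        ,  0.        ,  0.        ,  1.        ]])}
top {'camera_matrix': array([[457.37715934,   0.        , 258.72795456],
       [  0.        , 457.37715934, 189.64334144],
       [  0.        ,   0.        ,   1.        ]]), 'k1': 0.020105391199461455, 'extrinsics': array([[ 0.02618188, -0.99954905, -0.01470364,  0.06311587],
       [-0.99861831, -0.02548144, -0.04595824,  0.57363378],
       [ 0.04556284,  0.0158866 , -0.99883514,  1.10914779],
       [ 0.        ,  0.        ,  0.        ,  1.        ]])}
```

View pics/side0.png

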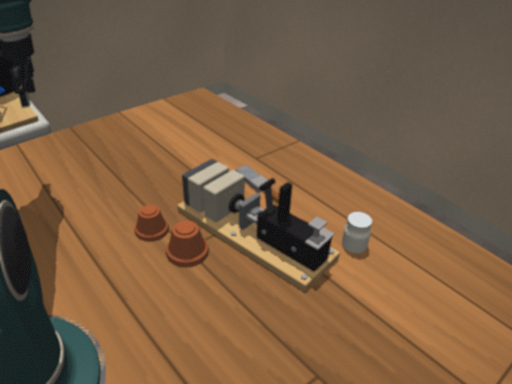

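View pics/top0.png

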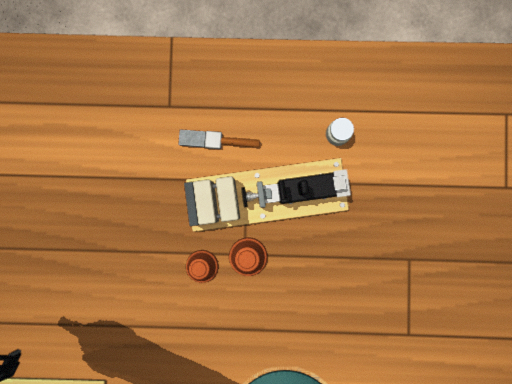

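The clamp is around (268,193) in the top view, with its +y axis pointing left and slightly down. The brush is at (220,140), the jar at (341,131) and the pots at (201,266) and (248,257). I'll enlarge the clamp.

```bash
python3 - <<'E'
import cv2
a=cv2.imread("pics/top0.png")[150:240,175:360]; a=cv2.resize(a,None,fx=4,fy=4,interpolation=cv2.INTER_CUBIC)
cv2.imwrite("pics/topc.png",a)
E
```

```text
(no output)
```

View pics/topc.png

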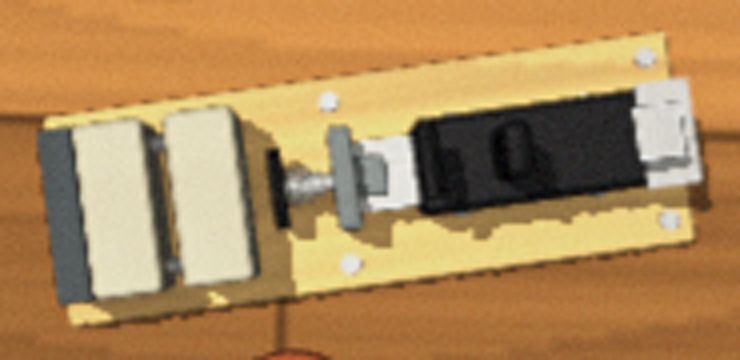

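```bash
cat > h.py <<'E'
import numpy as np, cv2
from rig import *
from scipy.optimize import least_squares
from scipy.spatial.transform import Rotation as R
def proj(n,P,p=None):
    p=p or camera_params(n); c=np.atleast_2d(P)@p["extrinsics"][:3,:3].T+p["extrinsics"][:3,3]
    s=c[:,:2]/c[:,2:]; s=s*(1+p["k1"]*(s**2).sum(1,keepdims=True))
    K=p["camera_matrix"]; return s*[K[0,0],K[1,1]]+K[:2,2]
def world(q,P):
    P=np.atleast_2d(P)/1000.; c,s=np.cos(q[2]),np.sin(q[2])
    return np.c_[q[0]+c*P[:,0]-s*P[:,1],q[1]+s*P[:,0]+c*P[:,1],P[:,2]]
E
python3 - <<'E'
from h import *
u=np.array([(663,127),(512,148),(120,209),(437,165),(45,118),(665,33),(693,240),(72,325)])/4+[175,150]-.4
def L(o): return [(0,-180,125),(0,-97,175),(0,126,105),(0,-50,161),(65,o+192.5,20),(65,o-192.5,20),(-65,o-192.5,20),(-65,o+192.5,20)]
f=lambda q:(proj("top",world(q,L(q[3])))-u).ravel()
r=least_squares(f,[.6,0,.1,-20]);print(r.x,f(r.x).reshape(-1,2).round(1))
q=r.x
print(world(q,[(0,-97,155),(0,-50,154),(0,-180,125)]).round(4))
print(proj("side",world(q,[(0,-97,175),(0,-180,125),(0,-50,154),(0,126,105)])).round(1))
np.save("q.npy",q)
E
```

```text
[  0.55779989   0.07464683   0.16417313 -16.68902252] [[-0.2  1.1]
 [ 2.2 -0.2]
 [-0.5 -0.1]
 [-1.5 -1. ]
 [-0.7 -0.2]
 [ 0.3 -0.7]
 [ 1.1  0.3]
 [-0.6  0.8]]
[[ 0.5737 -0.021   0.155 ]
 [ 0.566   0.0253  0.154 ]
 [ 0.5872 -0.1029  0.125 ]]
[[286.5 184.5]
 [318.2 222.1]
 [267.7 183.9]
 [208.8 171.7]]
```

```bash
python3 - <<'E'
from h import *
s=observe();q=np.load("q.npy");M=R.from_quat(s["tool_rot"]).as_matrix();print(M.round(3))
c,si=np.cos(q[2]),np.sin(q[2]); X=np.array([c,si,0]);Y=np.array([-si,c,0]);Z=np.array([0,0,1.])
for n,zz in(("z=+Y",Y),("z=-Y",-Y),("z=+X",X),("z=-X",-X)):
    T=np.c_[-Z,np.cross(zz,-Z),zz]; print(n,np.degrees(R.from_matrix(M.T@T).as_rotvec()).round(1))
p=camera_params("wrist")["extrinsics"]; Rc=p[:3,:3]; print("cam in tool",(M.T@(-Rc.T@p[:3,3]-s["eef_pos"])).round(3),"axes",(Rc@M).round(2))
E
```

```text
[[-0.    -0.915  0.404]
 [-0.001  0.404  0.915]
 [-1.    -0.    -0.001]]
z=+Y [-33.2  -0.1  -0. ]
z=-Y [ 1.468e+02 -0.000e+00  1.000e-01]
z=+X [56.8 -0.1  0. ]
z=-X [-1.232e+02 -0.000e+00 -1.000e-01]
cam in tool [-0.143  0.075 -0.001] axes [[-0.   -0.    1.  ]
 [-0.29 -0.96 -0.  ]
 [ 0.96 -0.29 -0.  ]]
```

Call:
move_arm --increments '[[-1,[0,-0.039,-0.0275],[0,0,0]],[-1,[0,-0.039,-0.0275],[0,0,0]],[-1,[0,-0.039,-0.0275],[0,0,0]],[-1,[0,-0.039,-0.0275],[0,0,0]],[-1,[0,-0.039,-0.0275],[0,0,0]],[-1,[0,-0.039,-0.0275],[0,0,0]],[-1,[0,-0.039,-0.0275],[0,0,0]],[-1,[0,-0.039,-0.0275],[0,0,0]],[-1,[0,-0.039,-0.0275],[0,0,0]],[-1,[0,-0.039,-0.0275],[0,0,0]]]' --grip_force 30

```text
time_s: 1.1
eef_pos: [0.5019, 0.152, 0.228]
tool_rot: [-0.389, 0.592, 0.39, 0.589]
ft_force: [1.4, -0.0, -0.2]
width: 0.0003
```

Call:
move_arm --increments '[[-1,[0,0,0],[8.1,0,0]],[-1,[0,0,0],[8.1,0,0]],[-1,[0,0,0],[8.1,0,0]],[-1,[0,0,0],[8.1,0,0]],[-1,[0,0,0],[8.1,0,0]],[-1,[0,0,0],[8.1,0,0]],[-1,[0,0,0],[8.1,0,0]]]'

```text
time_s: 1.8
eef_pos: [0.5043, 0.1424, 0.2266]
tool_rot: [-0.049, 0.708, 0.045, 0.703]
ft_force: [-1.2, -0.7, 0.7]
width: -0.0001
```

```bash
cat >> h.py <<'E'
def to(P,yaw=None):
    "remaining shift in tool axes to the clamp point P (mm) and turn to z=+X"
    s=observe();q=np.load("q.npy");M=R.from_quat(s["tool_rot"]).as_matrix()
    c,si=np.cos(q[2]),np.sin(q[2]);X=np.array([c,si,0]);Y=np.array([-si,c,0]);Z=np.array([0,0,1.])
    T=np.c_[-Z,Y,X]; d=s["eef_pos"]-[q[0],q[1],0]
    print("t",round(s["time_s"],2),"clamp xyz mm",(np.array([X@d,Y@d,d[2]])*1000).round(1),"shift",(M.T@(world(q,P)[0]-s["eef_pos"])).round(4),"turn",np.degrees(R.from_matrix(M.T@T).as_rotvec()).round(1),"F clamp",np.array([X@s["ft_force"],Y@s["ft_force"],s["ft_force"][2]]).round(1),"q7",s["qpos"][6].round(2),"w",s["width"].round(3))
E
python3 -c "
from h import *
to((0,-15,230))"
```

```text
Traceback (most recent call last):
  File "h.py", line 17, in to
    print("t",round(s["time_s"],2),"clamp xyz mm",(np.array([X@d,Y@d,d[2]])*1000).round(1),"shift",(M.T@(world(q,P)[0]-s["eef_pos"])).round(4),"turn",np.degrees(R.from_matrix(M.T@T).as_rotvec()).round(1),"F clamp",np.array([X@s["ft_force"],Y@s["ft_force"],s["ft_force"][2]]).round(1),"q7",s["qpos"][6].round(2),"w",s["width"].round(3))
                                                                                                                                                                                                                                                                                                                           ^^^^^^^^^^^^^^^^
AttributeError: 'float' object has no attribute 'round'
```

```bash
sed -i 's/s\["width"\].round(3)/round(s["width"],3)/' h.py
python3 -c "
from h import *
to((0,-10,230))
cv2.imwrite('pics/w1.png',camera('wrist'))"
```

```text
t 1.8 clamp xyz mm [-41.7  75.6 226.6] shift [-0.0034 -0.0843  0.0443] turn [-1.8 -0.4  0.2] F clamp [-1.3 -0.5  0.7] q7 -0.1 w -0.0
```

View pics/w1.png

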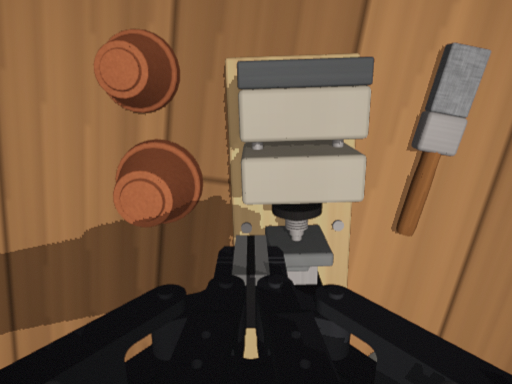

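The wrist view has clamp +y pointing up. The fixed half's top front edge runs (241,139)–(369,136), the seam is open, and the pad is at (297,208). I'll compare this with the fitted pose.

```bash
python3 -c "
from h import *
q=np.load('q.npy')
print(proj('wrist',world(q,[(-50,106,105),(50,106,105),(-50,146,105),(50,146,105),(-65,170,20),(65,170,20)])).round(0))"
```

```text
[[242. 145.]
 [372. 139.]
 [239.  91.]
 [375.  85.]
 [226.  65.]
 [362.  58.]]
```

Call:
move_arm --increments '[[-1,[0,-0.028,0.0148],[-1.8,0,0]],[-1,[0,-0.028,0.0148],[0,0,0]],[-1,[0,-0.028,0.0148],[0,0,0]],[-1,[0,0,0],[0,0,0]]]'

```text
time_s: 2.25
eef_pos: [0.5615, 0.0646, 0.2258]
tool_rot: [-0.062, 0.707, 0.059, 0.702]
ft_force: [-0.7, 0.4, -0.0]
width: 0.0001
```

```bash
python3 -c "
from h import *
to((0,-10,230))
cv2.imwrite('pics/w2.png',camera('wrist'))
q=np.load('q.npy')
print(proj('wrist',world(q,[(-20,-50,154),(20,-50,154),(-15,-97,175),(15,-97,175),(-30,-6,93),(30,-6,93),(-50,106,105),(50,106,105)])).round(0))"
```

```text
t 2.25 clamp xyz mm [  2.  -10.6 225.8] shift [-0.0042  0.0006 -0.002 ] turn [ 0.4 -0.5  0.2] F clamp [-0.6  0.5 -0. ] q7 0.14 w 0.0
[[223. 259.]
 [281. 259.]
 [229. 336.]
 [273. 336.]
 [216. 175.]
 [289. 176.]
 [183.  25.]
 [325.  26.]]
```

View pics/w2.png

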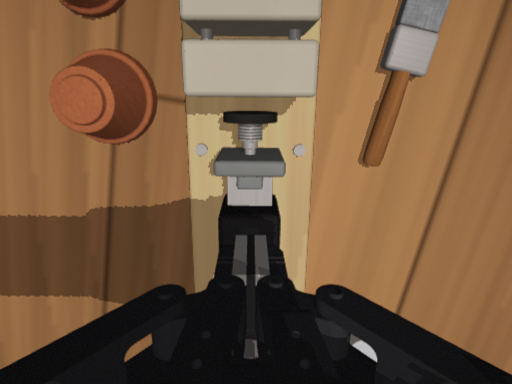

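The fit agrees to 2–3 mm: the plate's front edge is at row 150, which puts the travel near 10 mm, and the trigger bar is hidden behind the fingertips. I'll descend in front of the bar, then push it with the closed fingers so that the wrist force shows the load.

Call:
move_arm --increments '[[-1,[0.035,0,-0.002],[0,-0.5,0]],[-1,[0.035,0,-0.001],[0,0,0]],[-1,[0.022,0,0],[0,0,0]],[-1,[0,0,0],[0,0,0]]]'

```text
time_s: 2.7
eef_pos: [0.5564, 0.0683, 0.1311]
tool_rot: [-0.065, 0.704, 0.064, 0.704]
ft_force: [-0.4, -0.7, 0.5]
width: 0.0002
```

```bash
python3 -c "
from h import *
to((0,-32,132))"
```

```text
t 2.7 clamp xyz mm [ -2.4  -6.1 131.1] shift [-0.0009 -0.026   0.0019] turn [1.1 0.  0.1] F clamp [-0.5 -0.7  0.5] q7 0.19 w 0.0
```

Call:
move_arm --increments '[[-1,[0,-0.012,0],[1.1,0,0]],[-1,[0,-0.008,0],[0,0,0]],[-1,[0,-0.006,0],[0,0,0]]]'

```text
time_s: 3.0
eef_pos: [0.5617, 0.0425, 0.1336]
tool_rot: [-0.059, 0.704, 0.059, 0.706]
ft_force: [-1.4, 6.2, 3.7]
width: 0.0004
```

Call:
move_arm --increments '[[-1,[0,-0.008,0],[0,0,0]],[-1,[0,0,0],[0,0,0]]]'

```text
time_s: 3.2
eef_pos: [0.5637, 0.0341, 0.1356]
tool_rot: [-0.058, 0.703, 0.06, 0.706]
ft_force: [-1.2, 3.6, -2.8]
width: 0.0004
```

```bash
python3 -c "
from h import *
to((0,-57,132))"
```

```text
t 3.2 clamp xyz mm [ -0.8 -41.  135.6] shift [ 0.0036 -0.016   0.0007] turn [ 0.2  0.3 -0.1] F clamp [-0.6  3.7 -2.8] q7 0.25 w 0.0
```

Call:
move_arm --increments '[[-1,[0.003,-0.007,0],[0,0,0]],[-1,[0,-0.006,0],[0,0,0]],[-1,[0,-0.002,0],[0,0,0]]]'

```text
time_s: 3.5
eef_pos: [0.5666, 0.0219, 0.134]
tool_rot: [-0.058, 0.702, 0.062, 0.707]
ft_force: [-1.7, 8.4, -5.4]
width: -0.0001
```

Call:
move_arm --increments '[[-1,[0,-0.003,0],[0,0,0]]]'

```text
time_s: 3.6
eef_pos: [0.5669, 0.0203, 0.134]
tool_rot: [-0.058, 0.703, 0.063, 0.706]
ft_force: [-1.1, 9.9, -4.3]
width: 0.0
```

```bash
python3 -c "
from h import *
to((0,-57,132))"
```

```text
t 3.6 clamp xyz mm [ 1.00e-01 -5.51e+01  1.34e+02] shift [ 0.002  -0.0019 -0.0001] turn [ 0.4  0.3 -0.4] F clamp [ 0.5 10.  -4.3] q7 0.29 w 0.0
```

Call:
move_arm --increments '[[-1,[0,0.014,0],[0.4,0,0]],[-1,[0,0.012,0],[0,0,0]],[-1,[0,0.004,0],[0,0,0]]]'

```text
time_s: 3.9
eef_pos: [0.5622, 0.0506, 0.1353]
tool_rot: [-0.055, 0.702, 0.061, 0.707]
ft_force: [0.2, 0.1, 0.5]
width: -0.0
```

```bash
cat >> h.py <<'E'
def ortho(z,n="top",im=None,y=(-60,180),x=(-40,60),k=3):
    "picture resampled on the plane clamp z (mm): columns clamp y, rows clamp x, k px/mm"
    q=np.load("q.npy");p=camera_params(n); im=camera(n) if im is None else im
    gy,gx=np.meshgrid(np.arange(y[0],y[1],1/k),np.arange(x[0],x[1],1/k))
    m=proj(n,world(q,np.c_[gx.ravel(),gy.ravel(),0*gx.ravel()+z]),p).astype(np.float32).reshape(*gx.shape,2)
    return cv2.remap(im,m,None,cv2.INTER_CUBIC)
E
python3 -c "
from h import *
to((0,-25,132))
a=camera('top');b=camera('wrist')
cv2.imwrite('pics/o1.png',np.vstack([ortho(93,'top',a,k=3)[:240],ortho(93,'wrist',b,k=3)[:240]]))
"
```

```text
t 3.9 clamp xyz mm [  0.5 -24.5 135.3] shift [ 0.0033 -0.0005 -0.0005] turn [-0.   0.4 -0.4] F clamp [0.2 0.1 0.5] q7 0.22 w -0.0
```

View pics/o1.png

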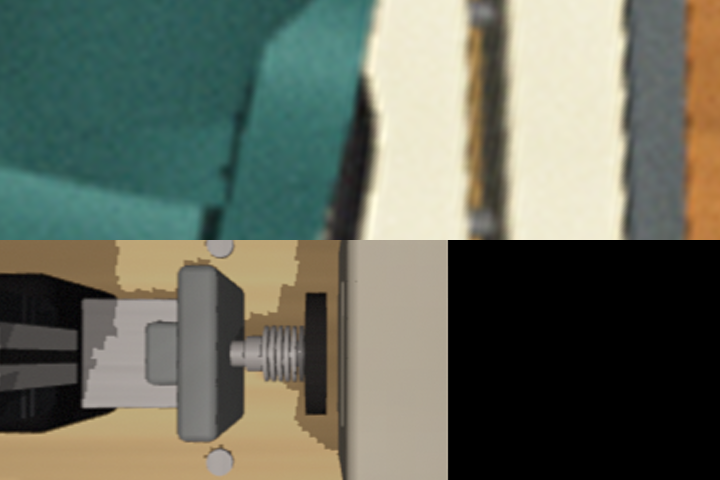

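The wrist ortho shows the plate's front edge at col 216, so travel is about 18 mm and one tooth has been gained. The top view shows a seam gap of about 12 mm (cols 468–505). I'll cycle again.

Call:
move_arm --increments '[[-1,[0.003,-0.013,0],[0,0.4,-0.4]],[-1,[0,-0.009,0],[0,0,0]],[-1,[0.001,-0.007,0],[0,0,0]],[-1,[0.001,-0.004,0],[0,0,0]],[-1,[0,-0.002,0],[0,0,0]]]'

```text
time_s: 4.5
eef_pos: [0.5681, 0.0201, 0.1319]
tool_rot: [-0.056, 0.705, 0.064, 0.704]
ft_force: [-11.3, 19.7, 11.8]
width: -0.0002
```

```bash
python3 -c "
from h import *
to((0,-25,132))"
```

```text
t 4.5 clamp xyz mm [  1.3 -55.5 131.9] shift [ 0.0003  0.0305 -0.0011] turn [ 0.3 -0.  -0.7] F clamp [-8.  21.3 11.8] q7 0.29 w -0.0
```

Call:
move_arm --increments '[[-1,[0,0.014,0],[0,0,0]],[-1,[0,0.012,0],[0,0,0]],[-1,[0,0.004,0],[0,0,0]],[-1,[0,0,0],[0,0,0]]]'

```text
time_s: 4.9
eef_pos: [0.5633, 0.0476, 0.1322]
tool_rot: [-0.056, 0.705, 0.063, 0.704]
ft_force: [-0.5, -0.3, -0.1]
width: -0.0002
```

```bash
cat >> h.py <<'E'
def jaw():
    "travel from plate's back top edge; loose-half back edge and pad too, by gradient along y"
    o=ortho(93,"wrist",x=(14,26),y=(-25,110),k=4).astype(float).mean(2).mean(0); g=np.diff(cv2.GaussianBlur(o[None],(0,0),2)[0])
    i=[j for j in range(2,len(g)-2) if abs(g[j])>2.5 and abs(g[j])==abs(g[j-2:j+3]).max()]
    print("edges y(mm),grad:",[(round(-25+j/4,1),round(g[j],1)) for j in i])
E
python3 -c "
from h import *
to((0,-25,132));jaw()"
```

```text
t 4.9 clamp xyz mm [  1.  -27.6 132.2] shift [ 0.0003  0.0026 -0.001 ] turn [ 0.2 -0.1 -0.6] F clamp [-0.6 -0.2 -0.1] q7 0.23 w -0.0
edges y(mm),grad: [(5.5, np.float64(-12.0)), (7.0, np.float64(3.8)), (18.5, np.float64(-7.2)), (25.2, np.float64(8.1)), (41.2, np.float64(-5.4)), (47.0, np.float64(-5.8)), (55.0, np.float64(-3.7)), (57.2, np.float64(4.3)), (58.5, np.float64(-3.9)), (60.2, np.float64(9.8)), (86.2, np.float64(-32.0))]
```

Call:
move_arm --increments '[[-1,[0,-0.011,0],[0.2,0,-0.6]],[-1,[0,-0.007,0],[0,0,0]],[-1,[0,-0.004,0],[0,0,0]],[-1,[0,-0.0025,0],[0,0,0]],[-1,[0,-0.001,0],[0,0,0]]]'

```text
time_s: 5.45
eef_pos: [0.5679, 0.0217, 0.1325]
tool_rot: [-0.057, 0.705, 0.059, 0.704]
ft_force: [-1.0, 12.5, 1.5]
width: 0.0001
```

```bash
python3 -c "
from h import *
to((0,-27,132))"
```

```text
t 5.45 clamp xyz mm [  1.3 -53.9 132.5] shift [ 0.0005  0.0269 -0.0013] turn [ 0.  -0.1 -0.2] F clamp [ 1.1 12.5  1.5] q7 0.27 w 0.0
```

Call:
move_arm --increments '[[-1,[0,0.014,0],[0,0,0]],[-1,[0,0.01,0],[0,0,0]],[-1,[0,0.003,0],[0,0,0]],[-1,[0,0,0],[0,0,0]]]'

```text
time_s: 5.85
eef_pos: [0.5633, 0.0479, 0.1323]
tool_rot: [-0.057, 0.705, 0.058, 0.704]
ft_force: [-0.1, -0.1, 0.1]
width: 0.0005
```

```bash
python3 -c "
from h import *
to((0,-27,132));jaw()
a=camera('top');o=ortho(105,'top',a,y=(60,160),x=(-40,40),k=5);cv2.imwrite('pics/s3.png',o)
c=o.astype(float).mean(2)[100:300].mean(0);print(c[::5].round(0))"
```

```text
t 5.85 clamp xyz mm [  1.1 -27.3 132.3] shift [ 0.0003  0.0003 -0.0011] turn [-0.1 -0.1 -0.1] F clamp [-0.1 -0.1  0.1] q7 0.22 w 0.001
edges y(mm),grad: [(11.2, np.float64(-11.6)), (13.0, np.float64(4.1)), (24.2, np.float64(-7.2)), (27.2, np.float64(2.8)), (30.0, np.float64(9.1)), (44.5, np.float64(-5.2)), (52.2, np.float64(-5.2)), (58.2, np.float64(-5.1)), (60.0, np.float64(2.6)), (61.2, np.float64(4.3)), (62.8, np.float64(-4.1)), (64.8, np.float64(9.7)), (85.8, np.float64(-31.4))]
[ 42.  58.  85. 120. 158. 193. 215. 225. 229. 228. 227. 227. 226. 226.
 226. 226. 226. 226. 226. 226. 227. 226. 226. 226. 227. 227. 227. 227.
 227. 227. 227. 227. 227. 227. 228. 228. 229. 230. 231. 228. 222. 200.
 155. 101.  67.  64.  85. 119. 159. 194. 215. 225. 228. 228. 227. 226.
 226. 226. 226. 226. 226. 226. 226. 226. 227. 227. 226. 226. 226. 226.
 227. 227. 227. 227. 227. 227. 227. 227. 228. 228. 229. 230. 230. 228.
 219. 190. 141.  95.  79.  87.  97. 101. 102. 103. 103. 103. 103. 102.
 102. 101.]
```

Call:
move_arm --increments '[[-1,[0,-0.011,-0.001],[0,0,0]],[-1,[0,-0.006,0],[0,0,0]],[-1,[0,-0.004,0],[0,0,0]],[-1,[0,-0.0025,0],[0,0,0]],[-1,[0,-0.0015,0],[0,0,0]]]'

```text
time_s: 6.45
eef_pos: [0.5667, 0.0236, 0.1332]
tool_rot: [-0.056, 0.705, 0.06, 0.704]
ft_force: [-1.0, 10.3, 0.5]
width: -0.0
```

```bash
python3 -c "
from h import *
to((0,-27,132));to((0,-27,132))"
```

```text
t 6.45 clamp xyz mm [  0.4 -51.8 133.2] shift [ 0.0014  0.0248 -0.0004] turn [ 0.  -0.  -0.4] F clamp [ 0.7 10.3  0.5] q7 0.27 w -0.0
t 6.45 clamp xyz mm [  0.4 -51.8 133.2] shift [ 0.0014  0.0248 -0.0004] turn [ 0.  -0.  -0.4] F clamp [ 0.7 10.3  0.5] q7 0.27 w -0.0
```

Call:
move_arm --increments '[[-1,[0,-0.003,0],[0,0,0]],[-1,[0,0,0],[0,0,0]]]'

```text
time_s: 6.65
eef_pos: [0.5668, 0.0222, 0.1331]
tool_rot: [-0.055, 0.705, 0.062, 0.704]
ft_force: [-2.3, 11.4, 3.1]
width: -0.0003
```

Call:
move_arm --increments '[[-1,[0,0.012,0],[0,0,0]],[-1,[0,0.01,0],[0,0,0]],[-1,[0,0.003,0],[0,0,0]],[-1,[0,0,0],[0,0,0]]]'

```text
time_s: 7.05
eef_pos: [0.5626, 0.0469, 0.1333]
tool_rot: [-0.054, 0.705, 0.062, 0.704]
ft_force: [-0.6, 0.2, 0.0]
width: 0.0002
```

```bash
cat >> h.py <<'E'
def seam():
    c=ortho(105,'top',y=(60,160),x=(-20,20),k=5).astype(float).mean(2).mean(0);i=np.where(np.diff(c>150))[0];print("half edges",(60+i/5).round(1),"min in seam",c[200:250].min().round(0))
E
python3 -c "
from h import *
to((0,-27,132));jaw();seam()"
```

```text
t 7.05 clamp xyz mm [  0.2 -28.1 133.3] shift [ 0.0014  0.0011 -0.0002] turn [ 0.  -0.1 -0.6] F clamp [-0.6  0.3  0. ] q7 0.23 w 0.0
edges y(mm),grad: [(17.0, np.float64(-9.9)), (18.8, np.float64(4.1)), (29.8, np.float64(-5.8)), (33.5, np.float64(8.4)), (46.8, np.float64(-5.2)), (56.5, np.float64(-5.3)), (60.8, np.float64(-5.1)), (65.2, np.float64(4.6)), (66.5, np.float64(-4.1)), (69.0, np.float64(9.1)), (85.8, np.float64(-31.1))]
half edges [ 67.6 145.8] min in seam 150.0
```

The seam looks closed: the loose half moved 3.6 mm to 67.6. Peak bar force was 11.4 N, which suggests roughly 10 N on the mould. I'll check the pad compression and the seam by eye.

```bash
python3 -c "
from h import *
a=camera('top');b=camera('wrist');cv2.imwrite('pics/b5.png',b)
p=camera_params('wrist')['extrinsics'];q=np.load('q.npy');C=-p[:3,:3].T@p[:3,3];d=C-[q[0],q[1],0];print('cam clamp y',-np.sin(q[2])*d[0]+np.cos(q[2])*d[1],C[2])
cv2.imwrite('pics/o5.png',np.vstack([ortho(93,'wrist',b,y=(0,100),x=(-30,30),k=7)[:420],ortho(105,'top',a,y=(55,155),x=(-25,0),k=7)]))
"
```

```text
cam clamp y 0.04269539009988546 0.2768709153708832
```

View pics/o5.png

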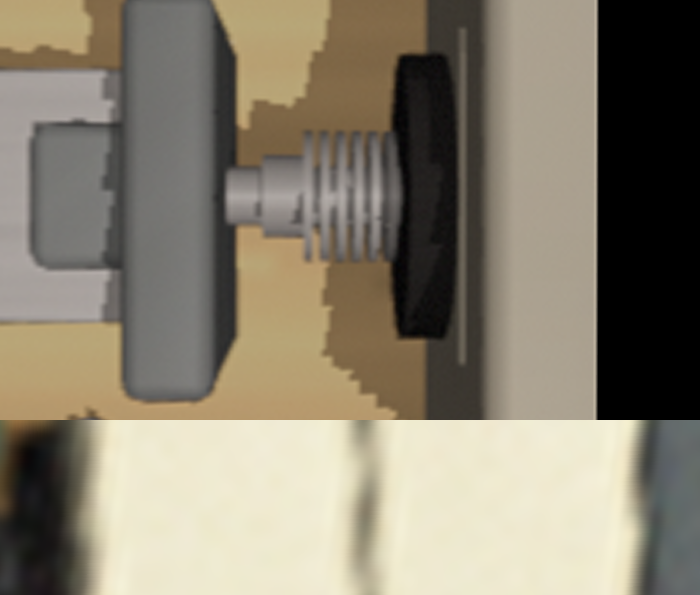

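The pad's compression looks small, about 1 mm or 4–5 N, with the seam only just shut. I'll do one more squeeze slowly with force stops, and abort if the bar passes about 15 N.

Call:
move_arm --increments '[[-1,[0.001,-0.009,0],[0,0,-0.6]],[-1,[0,-0.005,0],[0,0,0]],[-1,[0,-0.002,0],[0,0,0]],[-1,[0,0,0],[0,0,0]],[-1,[0,0,0],[0,0,0]]]'

```text
time_s: 7.75
eef_pos: [0.5652, 0.0326, 0.1328]
tool_rot: [-0.057, 0.705, 0.06, 0.704]
ft_force: [-3.2, 8.3, 1.0]
width: 0.0002
```

```bash
python3 -c "
from h import *
to((0,-27,132));jaw();seam();to((0,-27,132))"
```

```text
t 7.75 clamp xyz mm [  0.4 -42.6 132.8] shift [ 0.0009  0.0156 -0.0004] turn [ 0.1 -0.1 -0.2] F clamp [-1.8  8.7  1. ] q7 0.25 w 0.0
edges y(mm),grad: [(19.8, np.float64(-12.0)), (21.5, np.float64(4.4)), (32.0, np.float64(-3.7)), (33.5, np.float64(10.9)), (43.0, np.float64(-5.1)), (54.0, np.float64(-4.8)), (57.0, np.float64(-4.7)), (64.8, np.float64(4.3)), (66.0, np.float64(-4.3)), (69.5, np.float64(6.9)), (70.8, np.float64(-19.0))]
half edges [ 67.6 107.  107.4 145.8] min in seam 150.0
t 7.85 clamp xyz mm [  0.5 -42.6 132.8] shift [ 0.0009  0.0155 -0.0004] turn [ 0.1 -0.1 -0.2] F clamp [-1.3 10.1  2.8] q7 0.25 w -0.0
```

Jaw +2.8 mm while the half stayed at 67.6: the seam is shut and the pad is now compressing. I'll continue gently.

Call:
move_arm --increments '[[-1,[0,-0.004,0],[0,0,0]],[-1,[0,-0.002,0],[0,0,0]],[-1,[0,0,0],[0,0,0]],[-1,[0,0,0],[0,0,0]]]'

```text
time_s: 8.25
eef_pos: [0.5655, 0.0307, 0.133]
tool_rot: [-0.057, 0.706, 0.063, 0.703]
ft_force: [-2.3, 10.3, 1.0]
width: 0.0
```

```bash
python3 -c "
from h import *
to((0,-27,132));jaw();to((0,-27,132))"
```

```text
t 8.25 clamp xyz mm [  0.4 -44.7 133. ] shift [ 0.0012  0.0176 -0.0003] turn [ 0.4 -0.2 -0.5] F clamp [-0.6 10.6  1. ] q7 0.27 w 0.0
edges y(mm),grad: [(20.5, np.float64(-11.3)), (22.2, np.float64(4.3)), (32.8, np.float64(-3.4)), (34.5, np.float64(10.4)), (42.2, np.float64(-5.4)), (53.5, np.float64(-4.6)), (56.2, np.float64(-4.4)), (64.5, np.float64(4.4)), (65.8, np.float64(-4.5)), (69.2, np.float64(-10.8))]
t 8.3 clamp xyz mm [  0.4 -44.5 133. ] shift [ 0.0012  0.0175 -0.0003] turn [ 0.4 -0.2 -0.6] F clamp [-0.2 11.3  2.1] q7 0.27 w 0.0
```

Call:
move_arm --increments '[[-1,[0,-0.006,0],[0,0,0]],[-1,[0,-0.004,0],[0,0,0]],[-1,[0,-0.003,0],[0,0,0]],[-1,[0,-0.001,0],[0,0,0]]]'

```text
time_s: 8.7
eef_pos: [0.5668, 0.0226, 0.1331]
tool_rot: [-0.056, 0.707, 0.068, 0.702]
ft_force: [-4.1, 14.1, 6.1]
width: 0.0003
```

```bash
python3 -c "
from h import *
to((0,-27,132));jaw();to((0,-27,132))"
```

```text
t 8.7 clamp xyz mm [  0.4 -52.8 133.1] shift [ 0.0015  0.0258 -0.0001] turn [ 0.7 -0.3 -1. ] F clamp [-1.8 14.5  6.1] q7 0.3 w 0.0
edges y(mm),grad: [(23.2, np.float64(-11.1)), (25.2, np.float64(5.4)), (36.2, np.float64(-2.9)), (38.0, np.float64(9.6)), (39.8, np.float64(-5.2)), (52.0, np.float64(-4.1)), (53.8, np.float64(-5.7)), (61.8, np.float64(-8.4))]
t 8.75 clamp xyz mm [  0.4 -52.7 133.1] shift [ 0.0015  0.0257 -0.0001] turn [ 0.7 -0.3 -1. ] F clamp [-2.9 14.6  4.7] q7 0.3 w -0.0
```

Call:
move_arm --increments '[[-1,[0,-0.003,0],[0,0,0]],[-1,[0,0.012,0],[0,0,0]],[-1,[0,0.01,0],[0,0,0]],[-1,[0,0.004,0],[0,0,0]],[-1,[0,0,0],[0,0,0]],[-1,[0,0,0],[0,0,0]]]'

```text
time_s: 9.35
eef_pos: [0.5624, 0.0463, 0.1334]
tool_rot: [-0.056, 0.707, 0.069, 0.702]
ft_force: [0.1, 0.3, 0.9]
width: 0.0001
```

```bash
python3 -c "
from h import *
to((0,-25,132));jaw();seam()
a=camera('top');b=camera('wrist')
cv2.imwrite('pics/o6.png',np.vstack([ortho(93,'wrist',b,y=(0,100),x=(-30,30),k=7)[:420],ortho(105,'top',a,y=(55,155),x=(-25,0),k=7)]))"
```

```text
t 9.35 clamp xyz mm [-1.000e-01 -2.880e+01  1.334e+02] shift [0.0015 0.0037 0.0001] turn [ 0.8 -0.3 -1.1] F clamp [0.1 0.3 0.9] q7 0.25 w 0.0
edges y(mm),grad: [(22.2, np.float64(-10.6)), (24.0, np.float64(4.1)), (35.2, np.float64(-5.7)), (37.0, np.float64(11.9)), (46.2, np.float64(-4.8)), (56.2, np.float64(-5.1)), (60.2, np.float64(-4.8)), (65.0, np.float64(4.5)), (66.5, np.float64(-4.1)), (69.2, np.float64(9.0)), (86.0, np.float64(-30.9))]
half edges [ 67.6 145.8] min in seam 151.0
```

View pics/o6.png

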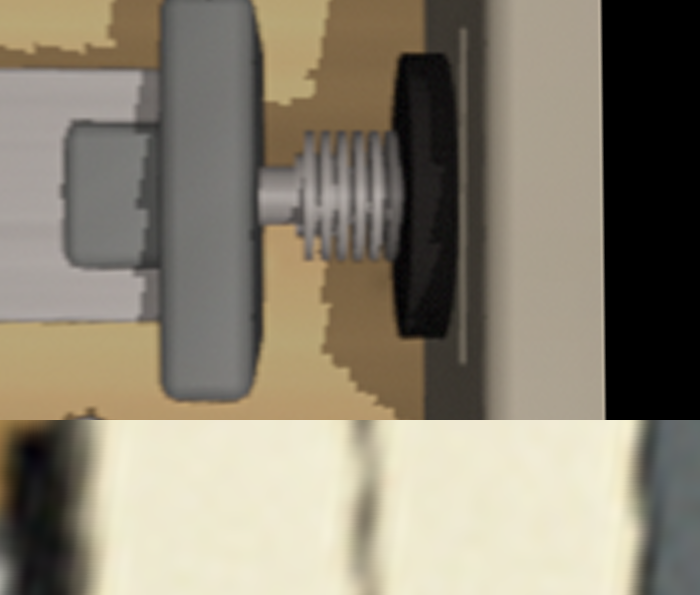

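The jaw held its tooth (plate back edge at col 161, was 122), the pad is compressed to roughly 13 N and the seam is unchanged. I'll back off clear of the trigger and wait 2 s while rising towards the tab.

Call:
move_arm --increments '[[-1,[0,0.008,0],[0.8,-0.3,-1.1]],[-1,[0,0.002,0],[0,0,0]],[-1,[0,0,0],[0,0,0]],[-1,[0,0,0],[0,0,0]],[-1,[0,0,0],[0,0,0]],[-1,[0,0,0],[0,0,0]],[-1,[0,0,0],[0,0,0]],[-1,[0,0,0],[0,0,0]],[-1,[0,0,0],[0,0,0]],[-1,[0,0,0],[0,0,0]]]'

```text
time_s: 10.55
eef_pos: [0.561, 0.0537, 0.1337]
tool_rot: [-0.057, 0.705, 0.057, 0.705]
ft_force: [0.9, -0.7, -0.8]
width: -0.0002
```

Call:
move_arm --increments '[[-1,[0,0,0],[0,0,0]],[-1,[0,0,0],[0,0,0]],[-1,[0,0,0],[0,0,0]],[-1,[0,0,0],[0,0,0]],[-1,[0,0,0],[0,0,0]],[-1,[0,0,0],[0,0,0]],[-1,[-0.03,0,0],[0,0,0]],[-1,[-0.035,0,0],[0,0,0]],[-1,[-0.035,0,0],[0,0,0]],[-1,[0,0,0],[0,0,0]]]'

```text
time_s: 11.55
eef_pos: [0.5605, 0.0535, 0.2363]
tool_rot: [-0.057, 0.706, 0.056, 0.704]
ft_force: [0.4, -0.6, -0.2]
width: -0.0003
```

```bash
python3 -c "
from h import *
to((-1,-179,225));seam()"
```

```text
t 11.55 clamp xyz mm [ -0.8 -21.3 236.3] shift [ 0.0114 -0.1577  0.0004] turn [-0.2 -0.2  0. ] F clamp [ 0.3 -0.6 -0.2] q7 0.15 w -0.0
half edges [ 84.  145.8] min in seam 151.0
```

Call:
move_arm --increments '[[-1,[0,-0.038,0],[0,0,0]],[-1,[0,-0.04,0],[0,0,0]],[-1,[0,-0.04,0],[0,0,0]],[-1,[0,-0.034,0],[0,0,0]],[-1,[0,-0.004,0],[0,0,0]],[-1,[0,0,0],[0,0,0]]]'

```text
time_s: 12.2
eef_pos: [0.5836, -0.1039, 0.2286]
tool_rot: [-0.058, 0.709, 0.058, 0.701]
ft_force: [1.2, 0.6, -0.3]
width: 0.0002
```

```bash
python3 -c "
from h import *
to((-1,-179,140));cv2.imwrite('pics/w7.png',camera('wrist'))
q=np.load('q.npy');print(proj('wrist',world(q,[(-15,-167,125),(15,-167,125),(-15,-193,125),(15,-193,125),(0,-97,175)])).round(0))"
```

```text
t 12.2 clamp xyz mm [  -3.7 -180.3  228.6] shift [0.0886 0.0013 0.0037] turn [ 0.  -0.6 -0.1] F clamp [ 1.3  0.4 -0.3] q7 0.46 w 0.0
[[240. 172.]
 [280. 172.]
 [240. 205.]
 [279. 206.]
 [262.  68.]]
```

View pics/w7.png

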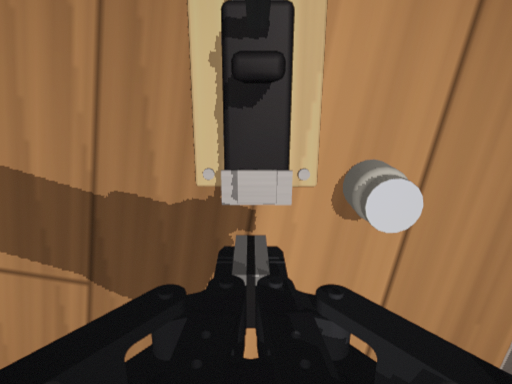

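The tab is at cols 236–277, rows 170–206, as predicted, and the post is at (258,67). The TCP is centred above the tab, so I'll descend.

Call:
move_arm --increments '[[-1,[0.035,0.001,0.001],[0,-0.6,0]],[-1,[0.035,0,0],[0,0,0]],[-1,[0.014,0,0],[0,0,0]],[-1,[0.002,0,0],[0,0,0]]]'

```text
time_s: 12.65
eef_pos: [0.5844, -0.0971, 0.1401]
tool_rot: [-0.059, 0.704, 0.061, 0.705]
ft_force: [1.2, -0.4, 0.9]
width: 0.0002
```

```bash
python3 -c "
from h import *
to((-2,-180,118))"
```

```text
t 12.65 clamp xyz mm [  -1.8 -173.7  140.1] shift [ 0.0221 -0.0063 -0.0002] turn [ 0.4  0.  -0.1] F clamp [ 1.2 -0.6  0.9] q7 0.51 w 0.0
```

Call:
move_arm --increments '[[-1,[0.004,-0.007,0],[0,0,0]],[-1,[0.008,0,0],[0,0,0]],[-1,[0.004,0,0],[0,0,0]],[-1,[0.003,0,0],[0,0,0]],[-1,[0.002,0,0],[0,0,0]]]'

```text
time_s: 13.15
eef_pos: [0.5876, -0.1037, 0.1212]
tool_rot: [-0.06, 0.703, 0.062, 0.706]
ft_force: [-1.7, 1.2, 3.6]
width: -0.0003
```

```bash
python3 -c "
from h import *
to((-2,-180,118))"
```

```text
t 13.15 clamp xyz mm [   0.2 -180.9  121.2] shift [ 0.0031  0.0009 -0.0022] turn [ 0.4  0.3 -0.1] F clamp [-1.5  1.5  3.6] q7 0.53 w -0.0
```

Call:
move_arm --increments '[[-1,[0.005,0,-0.001],[0,0,0]],[-1,[0.002,0,0],[0,0,0]],[-1,[0.001,0,0],[0,0,0]],[-1,[0.001,0,0],[0,0,0]],[-1,[0.001,0,0],[0,0,0]]]'

```text
time_s: 13.65
eef_pos: [0.5881, -0.1041, 0.116]
tool_rot: [-0.059, 0.701, 0.062, 0.708]
ft_force: [-11.1, 2.7, 23.7]
width: 0.0001
```

```bash
python3 -c "
from h import *
to((-2,-180,118))"
```

```text
t 13.65 clamp xyz mm [   0.7 -181.3  116. ] shift [-0.002   0.0014 -0.0026] turn [ 0.4  0.6 -0.2] F clamp [-10.5   4.5  23.7] q7 0.54 w 0.0
```

Call:
move_arm --increments '[[-1,[0,0,0],[0,0,0]],[-1,[0.001,0,0],[0,0,0]],[-1,[0.0005,0,0],[0,0,0]],[-1,[0.0005,0,0],[0,0,0]],[-1,[0.0005,0,0],[0,0,0]],[-1,[0.0005,0,0],[0,0,0]],[-1,[0.0005,0,0],[0,0,0]],[-1,[0.0005,0,0],[0,0,0]]]'

```text
time_s: 14.45
eef_pos: [0.5879, -0.1039, 0.1166]
tool_rot: [-0.058, 0.7, 0.063, 0.709]
ft_force: [-6.0, 0.5, 11.2]
width: 0.0004
```

```bash
python3 -c "
from h import *
to((-2,-180,118));cv2.imwrite('pics/s8.png',cv2.resize(camera('side')[130:300,130:390],None,fx=3,fy=3,interpolation=cv2.INTER_CUBIC))"
```

```text
t 14.45 clamp xyz mm [   0.5 -181.1  116.6] shift [-0.0014  0.0011 -0.0025] turn [ 0.4  0.8 -0.3] F clamp [-5.8  1.5 11.2] q7 0.54 w 0.0
```

View pics/s8.png

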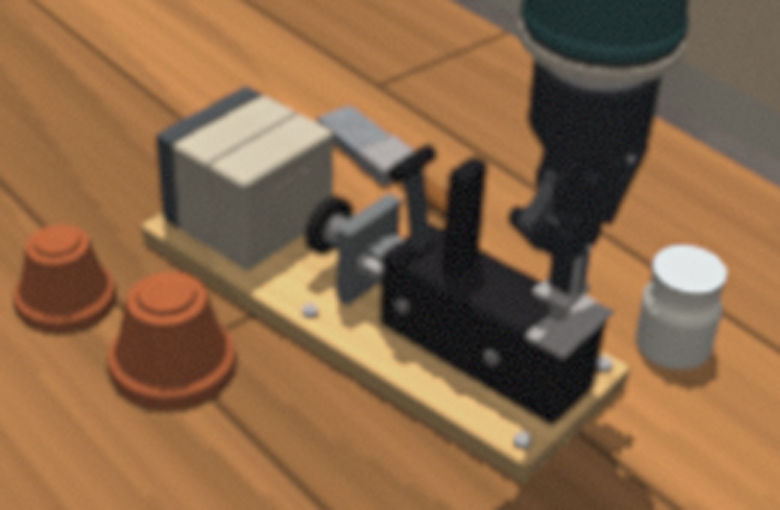

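The mould is shut with a thin seam line at (240,130). The pad at (322,222) stands well off it, with the jaw back near the housing. I'll lift straight off, then check the travel.

Call:
move_arm --increments '[[-1,[-0.006,0,0],[0,0,0]],[-1,[-0.015,0,0],[0,0,0]],[-1,[-0.035,0,0],[0,0.8,0]],[-1,[-0.04,0,0],[0,0,0]],[-1,[-0.03,0,0],[0,0,0]],[-1,[0,0.035,0],[0,0,0]],[-1,[0,0.04,0],[0,0,0]],[-1,[0,0.04,0],[0,0,0]],[-1,[0,0.03,0],[0,0,0]],[-1,[0,0,0],[0,0,0]]]'

```text
time_s: 15.5
eef_pos: [0.562, 0.041, 0.256]
tool_rot: [-0.057, 0.703, 0.061, 0.706]
ft_force: [-0.1, 0.1, -0.5]
width: 0.0001
```

```bash
python3 -c "
from h import *
to((0,-27,225));b=camera('wrist')
cv2.imwrite('pics/o9.png',np.vstack([ortho(93,'wrist',b,y=(-40,150),x=(-40,40),k=4),cv2.resize(camera('top')[100:290,160:380],None,fx=1520/440/1.0,fy=1520/440)[:, :760]][:1]))
jaw();seam()"
```

```text
t 15.5 clamp xyz mm [ -1.4 -33.9 256. ] shift [0.0311 0.0068 0.0012] turn [ 0.1  0.3 -0.3] F clamp [-0.1  0.1 -0.5] q7 0.17 w 0.0
edges y(mm),grad: [(-18.5, np.float64(-8.1)), (-16.5, np.float64(2.9)), (-5.2, np.float64(-6.8)), (1.8, np.float64(9.4)), (25.0, np.float64(-7.5)), (32.0, np.float64(7.7)), (45.8, np.float64(-5.9)), (61.2, np.float64(-6.3)), (68.8, np.float64(9.5)), (103.0, np.float64(-32.9))]
half edges [ 67.8 145.8] min in seam 150.0
```

View pics/o9.png

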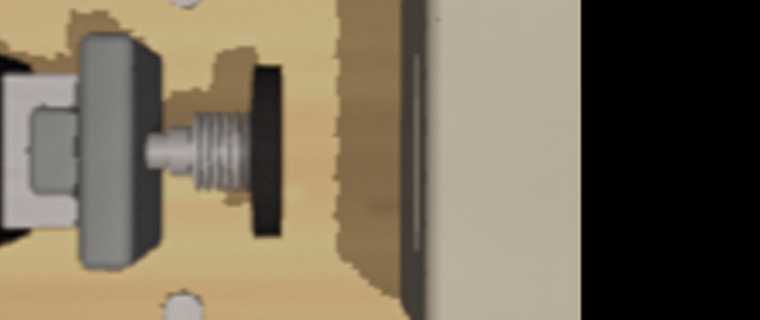

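Plate back edge reads −18.5 mm. Allowing for the constant +1.4 mm offset, that is travel 0. The mould edges have not moved and the robot is clear, so I'll hand in.

```bash
python3 -c "
from rig import *
print(job_done())"
```

```text
the job is handed in; nothing more can be done
None
```

The mould is shut, the clamp gripped it unaided, and the jaw is released and all the way back. I handed the job in at about 15.6 s of the 72 s allowed.

- **Squeezing:** I pushed the trigger bar towards the post with the closed fingers rather than gripping bar and post together, so the wrist force showed the load. Five squeezes walked the jaw from about 12 to 42 mm of travel.
- **Closing and grip:** The seam shut on the fourth squeeze. I made the fifth slowly: the bar read about 14.5 N at the last stop, which puts the peak on the plaster near 16 N. That is an estimate from your force table, and the readings vary by about 1 N. With the trigger let go, the jaw stayed on its tooth, pressing the mould with an estimated 13 N. I waited about 2 s before going to the tab.
- **Release:** I held the tab at its stop for about a second, with up to 24 N on the tool, then lifted straight off.

**Last checks:**
- **Jaw:** The plate's back edge reads −18.5 mm. That is zero travel once the camera's steady offset of about 1.4 mm is removed.
- **Mould:** The outer edges of the pair read 67.8 and 145.8 mm, against 67.6 and 145.8 mm while clamped, so it stayed shut. A thin dark seam line is still visible; it did not change when the pad was pressed harder, so I take it to be rounded edges.
- **Pots, jar and brush:** The robot came near none of them. The pots and jar look undisturbed in the last side view; I did not measure them or look at the brush again.
- **Robot:** The wrist force read about zero before handing in, with nothing in contact.

**What disagreed:** On the second squeeze I ran into the trigger's hard stop at about 21 N on the bar, before the mould was under load. I stopped short of it after that. Pad compression before the last squeeze was uncertain by about 1 mm, which is why I took that squeeze in steps.

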